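# Find a kiln post's blind hole by feel and hold it hole-up

## Robot

A 6-joint arm with a two-finger parallel gripper is mounted at the origin on the work surface. World frame = base frame: x ahead of the robot, y to its left, z up, the work surface at z = 0. Lengths are in m, angles in degrees, forces in N, time in s.
With the tool pointing down it reaches from about 0.15 to 0.775 m from the base axis. Payload 6.1 kg.
Tool frame: the origin (TCP) lies midway between the tips of the shut fingers; the grasp point (between the pads) lies ctrl.pinch_z behind it (ctrl.pinch_z is the distance from the TCP to the grasp point, in m); z points along the fingers, y is the line along which they close (so a half turn about z gives the same grasp; the last joint's range is limited). The gripper opens to 85 mm and grips with 20 to 120 N. Pads are 22 mm wide; open, the fingers measure 114 mm over their backs; the gripper's body (76 mm by 85 mm) begins 54 mm behind the grasp point. The pads swing forward as they close: fully open they stand 13 mm farther back than shut.
Start: joints at [72.422, 7.208, -2.269, 80.523, 0, 90], TCP at [0.159, 0.5, 0.231] pointing down, gripper open.
Joint ranges: [-155.77, 155.77], [-54.66, 111.73], [-72.52, 77.12], [-102.08, 115.82], [-83.92, 84.16], [-180, 180]. Speed limits (degrees/s): [136.94, 136.94, 172.46, 180, 180, 180].

## Interface

Orientations are given as a 3x3 rotation matrix whose columns are the frame's x, y, z axes.
In Python, from station import state, viewer, ctrl, finder gives the robot as it stands.
- The arm moves only by the tool move_arm, never from a script. Its argument "rows" is a list of rows, each a list of 3 entries, a list of its own where there are three numbers: the shift along the tool's x, y, z in mm, then the turn, a rotation vector about the tool's x, y, z in units of 5 degrees (1.0 is 5 degrees), then the opening, from 0 (shut) to 1 (fully open). A call has 1 to 10 rows; each row is the pose to reach, as a shift and turn from the pose commanded when the call began, along the tool's axes at that moment; what a row does not reach only later rows make up. A row lasts 1/12 s, in which the tool goes at most 41.7 mm and 7.16 degrees, less where a joint would pass 70% of its speed; a pose out of reach is approached as far as the arm can. A call with a gripper value outside its range is refused whole. The fingers move at their own pace and stop on an object; "force" is the grip in N (left out, the last holds). Time passes only in rows, so rows that repeat a pose let the fingers close. It gives the time, the measured TCP pose, the force, the opening and the grip force at its end, in the units of the state.
- state(): the state, without advancing time (a new reading comes with each control period).
- viewer.capture(name): name is "scene" or "top" or "wrist"; returns a dict with "color" (420x560x3 uint8, red, green, blue), "mtx" (3x3 intrinsics, pixels), "world_from_camera" (4x4, takes a point from camera to world coordinates). Camera axes: x right, y up, looking along -z (the intrinsics and any distortion apply to the point x, -y, -z); pixel columns grow to the right and rows downward; lengths in m; the calibration is good to about 2 mm. A picture is of the moment at which its call begins. There is no depth.
- ctrl.job_done(): hands the job in; it is judged then, once.
Trained networks look in a picture, given as the dict that the camera call returned (one of the last four; its "shot" number tells which), for a name from the list of things; names that differ only in an ending like _2 or _b are one class to them, and where a whole thing is asked for, a point or a joint stands for the part that bears it (a point fixed in the world has none). Each returns a list of dicts, best first, with "confidence" (0 to 1); they miss things now and then, are a little off and sometimes report something else, mostly with a low value. They report only what shows in the picture. A call takes as long as a camera call. They do not tell look-alikes from the thing itself.
- finder.masks_of(name, picture): "region" (420x560 bool, what is visible of it) and "pixel" ([column, row] in pixels, amid what is visible of it).
The state is a dict: "time_s": time; "joints": joint angles; "joint_velocities": joint speeds; "tau": joint torques, N m; "tcp_pos": TCP position; "tool_rot": TCP orientation; "ft_force": force on the tool from outside, world axes, zero at the start; "moment": the same for the moment, N m; "gripper_width": opening from 0.0 (shut) to 1.0 (fully open); "gripper_force": force on a finger pad.
Only numpy, scipy, OpenCV 4.12 (cv2) and the standard library are available. Lean on these libraries where they do the work, as an engineer would, in place of code of your own. Each camera call takes 0.05 s, during which the arm holds its last target. There are 200 camera calls.

## Task

Pick up the kiln post that lies on the square bat and find by feel which of its ends has the deep blind hole: try it on the stand's level peg, gently, turning the post end for end if it only goes on a few millimetres, until the peg is well inside the hole. Then draw it off and turn the post upright with that hole facing up, and finish while still holding it so, still and in the air, well clear of everything, with its middle some 25 cm above the bench. Leave the other post on the round bat and everything else on the bench alone.

Things in the scene. Friction and masses are not known exactly. Their poses are not given: they have to be found in the camera images.
- post_a_mid (a point): middle (half-way up) of a kiln post: buff fired-clay block 90 x 40 x 40 mm, 0.2-0.33 kg, lying flat on one of the bats. x axis along its length, z up as it lies. Both ends have a central 26 mm round mouth: one a dish 6 mm deep, the other a blind hole 36 mm deep. Which end (+x or -x) is deep is not told and differs between the two like-looking posts; either may be on the square bat
- post_b_mid (a point): middle (half-way up) of a kiln post: buff fired-clay block 90 x 40 x 40 mm, 0.2-0.33 kg, lying flat on one of the bats. x axis along its length, z up as it lies. Both ends have a central 26 mm round mouth: one a dish 6 mm deep, the other a blind hole 36 mm deep. Which end (+x or -x) is deep is not told and differs between the two like-looking posts; either may be on the square bat
- square_bat_top (a point): the centre of the top face of the square wooden bat, a fixed 150 x 150 mm board 10 mm thick on the bench; the post that lies on it is the one to take
- round_bat_top (a point): the centre of the top face of the round wooden bat, a fixed board 160 mm wide and 10 mm thick; the post that lies on it stays there
- peg_stand: a fixed dark steel stand: base plate 110 x 90 x 15 mm; upright 30 mm deep (x), 50 mm wide (y), its top 125 mm above the bench. Origin on the bench under the upright's centre; its x axis points from the peg's tip back to the upright (away from the robot, more or less), z up
- peg_tip (a point): the tip of the stand's level steel peg, 12 mm thick and 50 mm long from the upright's front face, 105 mm above the bench, 65 mm from the stand's origin along the stand's -x; axes as the stand's. Slid over it along the stand's +x, the shallow end stops after 6 mm, the deep end only after 36 mm
- mug_mid (a point): a bystander, to be left alone: a cream handled mug, 76 mm wide, 85 mm high; this point is half-way up
- bowl_mid (a point): a bystander, to be left alone: a buff bowl, 120 mm wide, 55 mm high; this point is half-way up
- jar_mid (a point): a bystander, to be left alone: a clear jar with a white cap, 64 mm wide, 90 mm high; this point is half-way up
- beaker_mid (a point): a bystander, to be left alone: a dark clay beaker, 72 mm wide, 100 mm high; this point is half-way up
- rib_mid (a point): a bystander, to be left alone: a flat dark wooden rib, 100 x 45 x 7 mm; this point is half-way up
- collar_mid (a point): a bystander, to be left alone: a cream clay ring lying flat, 60 mm wide, 14 mm high; this point is half-way up
- brush_grip (a point): a bystander, to be left alone: a flat paintbrush lying down, wooden handle, head 42 mm wide, less than 30 mm high; this point is on its handle
There are look-alikes about, which are no part of the job. What is shaped like the peg_stand but green is not meant. Leave any green look-alike of the part that bears round_bat_top alone.

How it is judged (in metres and radians):
On the way:
1. the peg is at least 18 mm inside the deep hole of a held post (((x of peg_tip in the frame of post_a_mid between 0 and 0.027 m and y of peg_tip in the frame of post_a_mid between -0.013 and 0.013 m and z of peg_tip in the frame of post_a_mid between -0.013 and 0.013 m and contact force between the fingers and post_a above 1 N) or (x of peg_tip in the frame of post_b_mid between -0.027 and 0 m and y of peg_tip in the frame of post_b_mid between -0.013 and 0.013 m and z of peg_tip in the frame of post_b_mid between -0.013 and 0.013 m and contact force between the fingers and post_b above 1 N))), for 0.1 s.
At the end, for the whole second after the job is handed in: The post from the square bat is held by the fingers, still (under 30 mm/s and 0.2 rad/s) and off the stand, its deep hole facing up within 0.3 rad of vertical, its middle more than 180 mm above the bench; the other post lies on the round bat, its middle within 60 mm of the bat's centre (((angle between post_a_mid's own x axis and vertical below 0.3 rad and height (world z) of post_a_mid above 0.18 m and contact force between the fingers and post_a above 2 N and contact force between post_a and peg_stand below 0.1 N and linear speed of post_a below 0.03 m/s and angular speed of post_a below 0.2 rad/s and horizontal distance between post_b_mid and round_bat_top below 0.06 m and height (world z) of post_b_mid below 0.045 m) or (angle between post_b_mid's own x axis and vertical above 2.8416 rad and height (world z) of post_b_mid above 0.18 m and contact force between the fingers and post_b above 2 N and contact force between post_b and peg_stand below 0.1 N and linear speed of post_b below 0.03 m/s and angular speed of post_b below 0.2 rad/s and horizontal distance between post_a_mid and round_bat_top below 0.06 m and height (world z) of post_a_mid below 0.045 m))); the arm keeps its last pose, push and grip.
It fails at once if the post on the round bat is pushed 30 mm or more (distance of each of post_a_mid, post_b_mid from where it was at the start of the episode above 0.03 m).
It fails at once if one of the other things on the bench is moved 30 mm or more (distance of any of mug_mid, bowl_mid, jar_mid, beaker_mid, rib_mid, collar_mid, brush_grip from where it was at the start of the episode above 0.03 m).
It fails at once if the peg stand is pushed harder than 60 N (contact force between peg_stand and post_a above 60 N or contact force between peg_stand and post_b above 60 N or contact force between peg_stand and the arm above 60 N).
It also fails if it takes over 64 s, if anything falls off the work surface, if the arm or the gripper's body presses on something with over 40 N, if the wrist force passes 120 N, or if a joint passes its speed limit or range.

## Working session

There is one attempt and no reset: what is moved stays moved. The work goes in short steps, Python scripts to look and compute and a tool call to move; the robot and the scene stay as the last step left them, time stands still between calls to the robot, and variables do not carry over. Pictures are saved under pics/ and viewed, at most 10 in all, crops included, and the job is handed in when it is done.

Besides the shell and the picture viewer there is one more tool, called after "Emit:" as name(argument=value, ...), one argument or row to a line, values as JSON. move_arm: Moves the arm, as the interface text tells. Its arguments: {"type":"object","properties":{"rows":{"type":"array","items":{"type":"array"}},"force":{"type":"number"}},"required":["rows"]}

```bash
mkdir -p pics; cat > h.py <<'E'
import numpy as np,cv2
from station import state,viewer,ctrl,finder
def ray(p,uv):
    K=p["mtx"];T=np.array(p["world_from_camera"]);d=np.linalg.inv(K)@[uv[0],uv[1],1];d=np.array([d[0],-d[1],-d[2]])
    return T[:3,3],T[:3,:3]@d
def at(p,uv,z):
    o,d=ray(p,uv);return o+d*(z-o[2])/d[2]
def proj(p,X):
    T=np.array(p["world_from_camera"]);c=T[:3,:3].T@(np.array(X)-T[:3,3]);v=p["mtx"]@np.array([c[0],-c[1],-c[2]]);return v[:2]/v[2]
E
python3 - <<'E'
from h import *
print(state(),ctrl.pinch_z)
ims=[]
for n in("top","scene"):
    p=viewer.capture(n);ims.append(p["color"])
    print(n,np.round(p["world_from_camera"],3).tolist())
    for k,z in(("post_a_mid",.03),("square_bat_top",.01),("round_bat_top",.01),("peg_stand",.06),("peg_tip",.105)):
        try:
            for r in finder.masks_of(k,p): print(n,k,round(r["confidence"],2),np.round(r["pixel"]),np.round(at(p,r["pixel"],z),3),r["region"].sum())
        except Exception as e: print(k,e)
for n,i in zip(("top","scene"),ims): cv2.imwrite(f"pics/{n}.png",cv2.resize(i[:,:,::-1],(800,600)))
E
```

```text
{'time_s': 0.0, 'joints': array([ 7.24209563e+01,  7.24265652e+00, -2.32501987e+00,  8.05236236e+01,
        7.70382959e-04,  8.99997349e+01]), 'joint_velocities': array([-0.03703616, -0.02324684,  0.01886578, -0.05391919,  0.04430175,
       -0.11302628]), 'tau': array([-9.41288599e-04, -4.35916543e+01,  3.52921629e+01,  1.74516061e-02,
       -2.75466374e-05,  1.05326734e-05]), 'tcp_pos': array([0.15843833, 0.50010862, 0.23052684]), 'tool_rot': array([[-9.53302589e-01,  3.02016440e-01, -4.94084065e-04],
       [ 3.02016843e-01,  9.53301385e-01, -1.51501007e-03],
       [ 1.34530755e-05, -1.59348473e-03, -9.99998730e-01]]), 'ft_force': array([ 0.15498023, -0.15472876, -0.27142367]), 'moment': array([0.02346829, 0.01076839, 0.017528  ]), 'gripper_force': 0.0, 'gripper_width': 0.9994655612929539} 0.0187
top [[0.019, 0.998, -0.056, 0.372], [-1.0, 0.019, 0.013, -0.002], [0.014, 0.056, 0.998, 1.615], [0.0, 0.0, 0.0, 1.0]]
top post_a_mid 0.98 [332. 194.] [ 0.509 -0.199  0.03 ] 454
top square_bat_top 0.97 [201. 191.] [0.513 0.2   0.01 ] 1988
top round_bat_top 0.71 [319. 191.] [ 0.52  -0.16
[... 325 characters left out ...]
. 133.] [0.676 0.037 0.105] 1020
scene [[-0.316, -0.642, 0.699, 1.113], [0.948, -0.227, 0.221, 0.19], [0.016, 0.733, 0.68, 0.744], [0.0, 0.0, 0.0, 1.0]]
scene post_a_mid 0.73 [200. 232.] [ 0.511 -0.195  0.03 ] 649
scene square_bat_top 0.55 [354. 283.] [0.528 0.19  0.01 ] 2601
scene round_bat_top 0.84 [202. 157.] [ 0.203 -0.342  0.01 ] 1347
scene round_bat_top 0.67 [209. 248.] [ 0.539 -0.16   0.01 ] 2063
scene round_bat_top 0.6 [299. 230.] [0.405 0.028 0.01 ] 460
scene peg_stand 0.91 [ 92. 223.] [ 0.597 -0.435  0.06 ] 2022
scene peg_stand 0.69 [270. 321.] [0.709 0.055 0.06 ] 2948
scene peg_tip 0.84 [ 87. 224.] [ 0.637 -0.401  0.105] 2044
scene peg_tip 0.55 [268. 320.] [0.736 0.06  0.105] 2778
```

View pics/top.png

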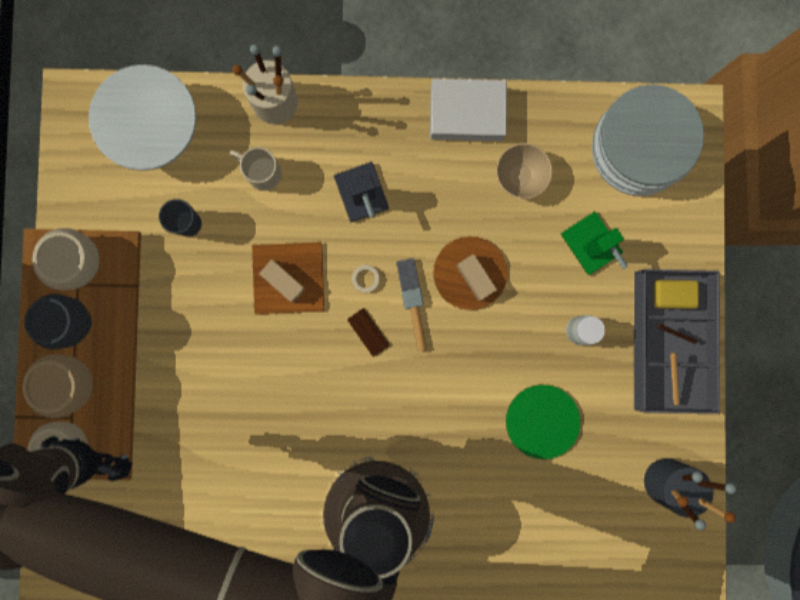

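View pics/scene.png

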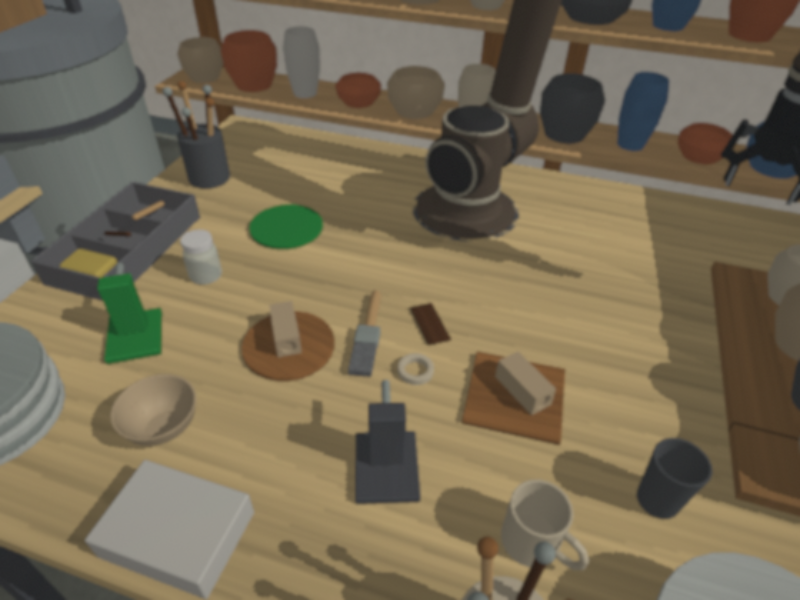

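```bash
cat >> h.py <<'E'
from scipy.spatial.transform import Rotation as R
def down(yaw):
    c,s=np.cos(np.radians(yaw)),np.sin(np.radians(yaw));return np.array([[c,s,0],[s,-c,0],[0,0,-1]])
def plan(pos,rot):
    s=state();Q=np.array(s["tool_rot"])
    print("j",np.round(s["joints"],1),"shift",np.round(Q.T@(np.array(pos)-s["tcp_pos"])*1000,1),"turn",np.round(np.degrees(R.from_matrix(Q.T@rot).as_rotvec())/5,2))
E
python3 - <<'E'
from h import *
p=viewer.capture("top")
for r in finder.masks_of("post_a_mid",p):
    c,wh,a=cv2.minAreaRect(cv2.findNonZero(r["region"].astype(np.uint8)));b=cv2.boxPoints((c,wh,a))
    print(r["confidence"],r["pixel"],wh,np.round([at(p,q,.04) for q in b],3).tolist())
plan([.505,.2,.25],down(49));
w=viewer.capture("wrist");s=state();print(np.round(s["tool_rot"].T@(np.array(w["world_from_camera"])[:3,3]-s["tcp_pos"]),3),np.round(s["tool_rot"].T@np.array(w["world_from_camera"])[:3,:3],2))
def at0(u,v,z): return np.round(at(p,(u*.7,v*.7),z),3)
print("post",at0(281,281,.05),at0(264,268,.05),at0(299,294,.05),"stand base",at0(335,178,.015),at0(371,163,.015),at0(388,207,.015),at0(351,221,.015),"tip",at0(371,216,.105))
E
```

```text
j [72.4  7.2 -2.3 80.5  0.  90. ] shift [-421.  -181.8  -18.7] turn [ 0.   -0.   22.68]
[ 0.076  0.001 -0.142] [[-0.    0.95  0.3 ]
 [ 1.   -0.    0.  ]
 [ 0.    0.3  -0.95]]
post [0.491 0.208 0.05 ] [0.517 0.244 0.05 ] [0.464 0.17  0.05 ] stand base [0.719 0.102 0.015] [0.753 0.025 0.015] [ 0.658 -0.013  0.015] [0.626 0.066 0.015] tip [0.623 0.022 0.105]
```

Emit:
move_arm(
  rows=[
    [[-80,-36,-20],[0,0,1.4],1],
    [[-160,-72,-20],[0,0,2.8],1],
    [[-240,-108,-20],[0,0,4.2],1],
    [[-320,-142,-20],[0,0,5.6],1],
    [[-405,-178,-20],[0,0,7],1],
    [[-405,-178,-20],[0,0,8.4],1],
    [[-405,-178,-20],[0,0,9.8],1],
    [[-405,-178,-20],[0,0,11.2],1],
    [[-405,-178,-20],[0,0,12.6],1],
    [[-405,-178,-20],[0,0,14],1],
  ],
)

```text
time_s: 1.58
tcp_pos: [0.4718, 0.2245, 0.2511]
tool_rot: [[-0.036, 0.999, 0.001], [0.999, 0.036, 0.0], [0.0, 0.001, -1.0]]
ft_force: [0.5, 1.5, -0.2]
gripper_width: 1.002
gripper_force: 0.0
```

```bash
python3 - <<'E'
from h import *
plan([.491,.208,.25],down(54))
E
```

```text
j [ 2.540e+01  7.000e+00 -1.000e-01  8.290e+01  0.000e+00  1.134e+02] shift [-17.1  18.6   1.1] turn [ 0.   -0.01  7.61]
```

Emit:
move_arm(
  rows=[
    [[-17,19,0],[0,0,1.4],1],
    [[-17,19,0],[0,0,2.8],1],
    [[-17,19,0],[0,0,4.2],1],
    [[-17,19,0],[0,0,5.6],1],
    [[-17,19,0],[0,0,7],1],
    [[-17,19,0],[0,0,7.6],1],
    [[-17,19,0],[0,0,7.6],1],
    [[-17,19,0],[0,0,7.6],1],
  ],
)

```text
time_s: 2.25
tcp_pos: [0.4902, 0.21, 0.2508]
tool_rot: [[0.58, 0.814, -0.0], [0.814, -0.58, 0.0], [0.0, -0.0, -1.0]]
ft_force: [0.5, 0.1, -0.3]
gripper_width: 0.999
gripper_force: 0.0
```

```bash
python3 - <<'E'
from h import *
p=viewer.capture("wrist")
for r in finder.masks_of("post_a_mid",p):
    c=max(cv2.findContours(r["region"].astype(np.uint8),0,2)[0],key=cv2.contourArea)
    q=cv2.approxPolyDP(c,4,True)[:,0];print(r["confidence"],q.tolist(),np.round([at(p,x,.05)[:2] for x in q],3).tolist())
cv2.imwrite("pics/w1.png",cv2.resize(p["color"][:,:,::-1],(800,600)))
plan([.491,.208,.25],down(54))
E
```

```text
0.93 [[457, 416], [489, 419], [485, 408], [466, 403]] [[0.496, -0.181], [0.528, -0.21], [0.532, -0.19], [0.516, -0.168]]
0.29 [[501, 127], [440, 204], [496, 242], [518, 224], [534, 231], [534, 238], [503, 269], [513, 277], [548, 242], [559, 244], [559, 196], [546, 192], [559, 177], [559, 165], [512, 129]] [[0.7, 0.129], [0.614, 0.093], [0.643, 0.018], [0.672, 0.024], [0.682, 0.006], [0.679, -0.001], [0.636, -0.017], [0.641, -0.033], [0.69, -0.015], [0.699, -0.024], [0.72, 0.028], [0.71, 0.04], [0.727, 0.048], [0.732, 0.06], [0.708, 0.121]]
j [ 23.2   8.2   1.3  83.1   0.  148.7] shift [-1.2  1.8  0.9] turn [ 0.  -0.   0.1]
```

View pics/w1.png

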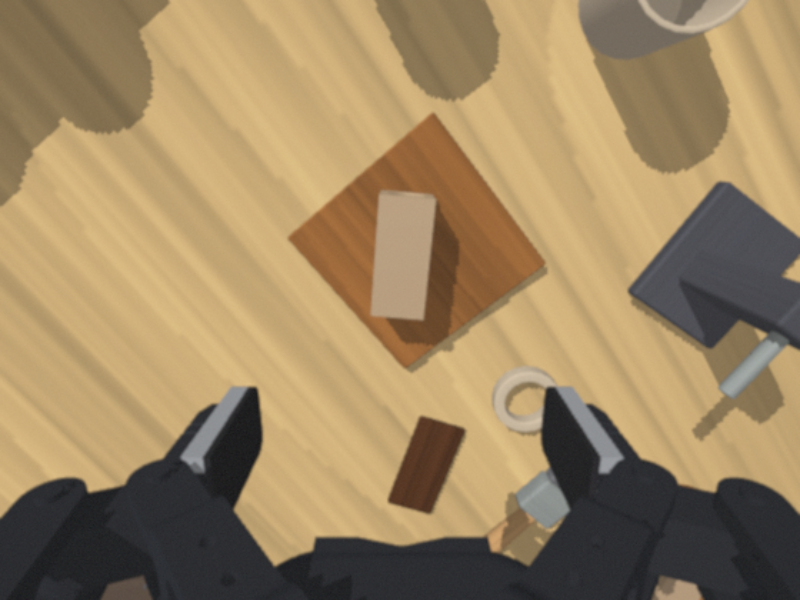

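Candidates: the post on the square brown bat (top 281,281; wrist 404,256) and the post on the round bat (top 477,277). The first lies on the square bat, so it is the one to take. The dark stand's peg tip is at wrist (727,390); the green stand (top 597,243) is a look-alike.

```bash
python3 - <<'E'
from h import *
p=viewer.capture("wrist")
s=.7
c=np.array([at(p,(u*s,v*s),.05)[:2] for u,v in((380,194),(436,199),(424,320),(371,315))]);print(np.round(c,4),c.mean(0))
d=(c[0]+c[1]-c[2]-c[3])/2;print(np.linalg.norm(d),np.degrees(np.arctan2(d[1],d[0])), np.linalg.norm(c[0]-c[1]))
a=at(p,(727*s,390*s),.105);b=at(p,(783*s,340*s),.105);print(a,b,np.degrees(np.arctan2(*(b-a)[[1,0]])))
cv2.imwrite("pics/crop.png",cv2.resize(p["color"][100:260,190:400,::-1],(800,610))[:600])
yaw=np.degrees(np.arctan2(d[1],d[0]));m=c.mean(0)
plan([m[0],m[1],.10],down(yaw))
E
```

```text
[[0.5054 0.257 ]
 [0.5353 0.2314]
 [0.4773 0.1624]
 [0.4471 0.1888]] [0.49125316 0.20990536]
0.08993038554923914 49.69913510830619 0.03928072275225218
[0.62243231 0.02254612 0.105     ] [0.66660751 0.03498282 0.105     ] 15.723568007507195
j [ 23.2   8.2   1.3  83.1  -0.  148.7] shift [  0.5   0.9 150.9] turn [ 0.   -0.    0.96]
```

View pics/crop.png

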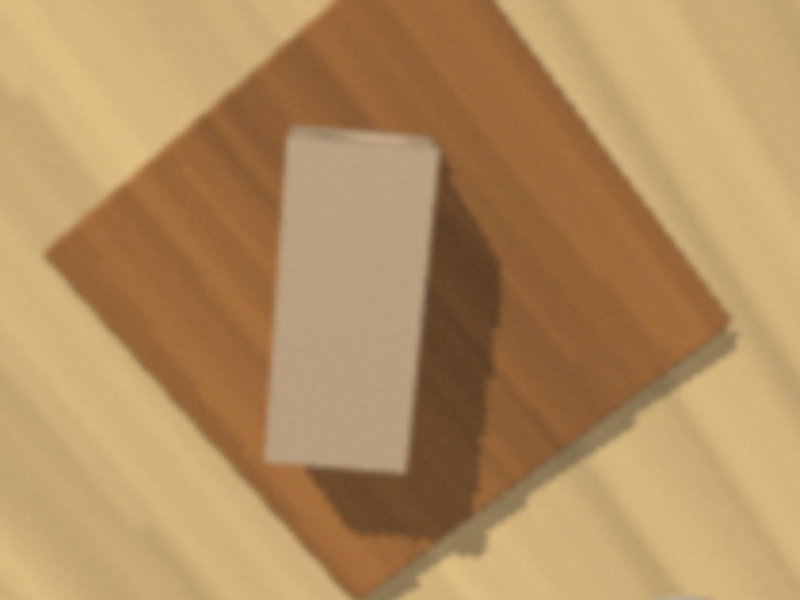

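Emit:
move_arm(
  rows=[
    [[0.5,1,40],[0,0,1],1],
    [[0.5,1,80],[0,0,1],1],
    [[0.5,1,120],[0,0,1],1],
    [[0.5,1,155],[0,0,1],1],
    [[0.5,1,180],[0,0,1],1],
    [[0.5,1,205],[0,0,1],1],
    [[0.5,1,225],[0,0,1],1],
    [[0.5,1,237],[0,0,1],1],
    [[0.5,1,237],[0,0,1],1],
    [[0.5,1,237],[0,0,1],1],
  ],
  force=60,
)

```text
time_s: 3.23
tcp_pos: [0.4909, 0.2097, 0.0135]
tool_rot: [[0.65, 0.76, -0.001], [0.76, -0.65, -0.001], [-0.001, -0.001, -1.0]]
ft_force: [-0.3, -0.4, 0.1]
gripper_width: 1.003
gripper_force: 0.0
```

Emit:
move_arm(
  rows=[
    [[0,0,0],[0,0,0],0.7],
    [[0,0,0],[0,0,0],0.5],
    [[0,0,0],[0,0,0],0.3],
    [[0,0,0],[0,0,0],0.2],
    [[0,0,0],[0,0,0],0.2],
    [[0,0,0],[0,0,0],0.2],
    [[0,0,0],[0,0,0],0.2],
    [[0,0,0],[0,0,0],0.2],
  ],
  force=60,
)

```text
time_s: 3.9
tcp_pos: [0.4921, 0.2102, 0.015]
tool_rot: [[0.65, 0.76, 0.002], [0.76, -0.65, 0.001], [0.002, 0.001, -1.0]]
ft_force: [-0.4, -0.2, 6.1]
gripper_width: 0.458
gripper_force: 61.9
```

Emit:
move_arm(
  rows=[
    [[0,0,-20],[0,0,0],0.2],
    [[0,0,-60],[0,0,0],0.2],
    [[0,0,-100],[0,0,0],0.2],
    [[0,0,-140],[0,0,0],0.2],
    [[-20,30,-180],[0,0,1.2],0.2],
    [[-40,60,-215],[0,0,2.4],0.2],
    [[-65,95,-235],[0,0,3.6],0.2],
    [[-90,130,-235],[0,0,4.8],0.2],
    [[-110,160,-235],[0,0,5.9],0.2],
    [[-121,181,-235],[0,0,5.9],0.2],
  ],
)

```text
time_s: 4.73
tcp_pos: [0.55, -0.0009, 0.2501]
tool_rot: [[0.941, 0.338, 0.002], [0.338, -0.941, -0.0], [0.002, 0.001, -1.0]]
ft_force: [0.8, 0.2, -1.9]
gripper_width: 0.46
gripper_force: 61.1
```

Emit:
move_arm(
  rows=[
    [[0,0,0],[0,0,0],0.2],
    [[0,0,0],[0,0,0],0.2],
  ],
)

```text
time_s: 4.9
tcp_pos: [0.5501, -0.0014, 0.2482]
tool_rot: [[0.942, 0.337, -0.001], [0.337, -0.942, 0.0], [-0.001, -0.0, -1.0]]
ft_force: [0.6, 0.9, -2.4]
gripper_width: 0.465
gripper_force: 61.5
```

```bash
python3 - <<'E'
from h import *
p=viewer.capture("wrist");cv2.imwrite("pics/w2.png",cv2.resize(p["color"][:,:,::-1],(800,600)))
plan([.551,0,.25],down(20));np.savez("p2.npz",**{k:p[k] for k in("mtx","world_from_camera")})
E
```

```text
j [ -0.   10.    3.2  83.2   0.  160.2] shift [ 1.3  0.4 -1.8] turn [-0.01  0.01 -0.04]
```

View pics/w2.png

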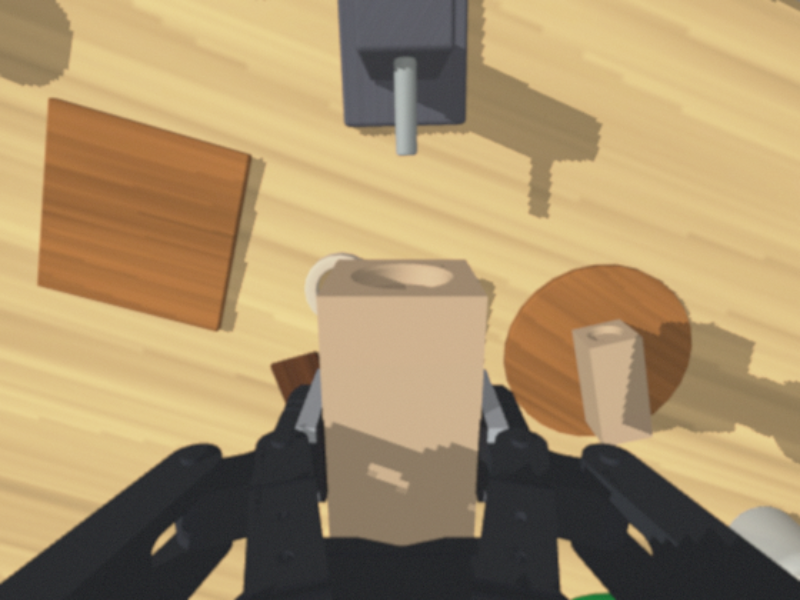

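```bash
python3 - <<'E'
from h import *
p=np.load("p2.npz");s=.7;st=state();Q=st["tool_rot"];t=st["tcp_pos"]
a=at(p,(406*s,152*s),.105);b=at(p,(404.5*s,62*s),.105);v=b-a;print("tip",a,"root",b,np.linalg.norm(v),np.degrees(np.arctan2(v[1],v[0])))
l=[at(p,(u*s,w*s),.015) for u,w in((345,125),(339,10),(465,123),(468,10))];
for i in(0,2): e=l[i+1]-l[i];print(l[i],np.degrees(np.arctan2(e[1],e[0])))
for k in((318,296),(488,296),(334,544),(475,544)): print("post corner in tool",Q.T@(at(p,(k[0]*s,k[1]*s),t[2]+.035)-t))
x=Q.T@(np.array(a)-t);print("tip in tool",x, "tool yaw",np.degrees(np.arctan2(Q[1,0],Q[0,0])))
E
```

```text
tip [0.62146493 0.02184012 0.105     ] root [0.6646571  0.03829267 0.105     ] 0.04621959044652903 20.85259909205226
[0.62380887 0.0693177  0.015     ] 20.85460153801975
[ 0.65468247 -0.01291268  0.015     ] 20.340329023409918
post corner in tool [ 0.04435615 -0.01835035 -0.03503547]
post corner in tool [ 0.0442799   0.02116969 -0.03506835]
post corner in tool [-0.02755855 -0.01778737 -0.03495367]
post corner in tool [-0.02762117  0.02130314 -0.03498621]
tip in tool [0.0751203  0.00384249 0.14313259] tool yaw 19.801051585779813
```

Emit:
move_arm(
  rows=[
    [[0,4,35],[0,0,-0.18],0.2],
    [[0,4,75],[0,0,-0.18],0.2],
    [[0,4,110],[0,0,-0.18],0.2],
    [[0,4,140],[0,0,-0.18],0.2],
    [[0,4,155],[0,0,-0.18],0.2],
    [[0,4,158],[0,0,-0.18],0.2],
    [[0,4,158],[0,0,-0.18],0.2],
    [[0,4,158],[0,0,-0.18],0.2],
    [[0,4,158],[0,0,-0.18],0.2],
    [[0,4,158],[0,0,-0.18],0.2],
  ],
)

```text
time_s: 5.78
tcp_pos: [0.5523, -0.0026, 0.0926]
tool_rot: [[0.935, 0.356, 0.003], [0.356, -0.935, 0.0], [0.003, 0.001, -1.0]]
ft_force: [-0.6, 0.1, -2.4]
gripper_width: 0.46
gripper_force: 61.6
```

```bash
python3 - <<'E'
from h import *
p=viewer.capture("wrist");cv2.imwrite("pics/w3.png",cv2.resize(p["color"][:,:,::-1],(800,600)))
q=viewer.capture("scene");s=state();m=s["tcp_pos"]-.015*s["tool_rot"][:,2];print(s["tcp_pos"],m);u=proj(q,m+[.04,.01,0]);print(u)
x,y=int(u[0]),int(u[1]);cv2.imwrite("pics/s3.png",cv2.resize(q["color"][max(0,y-60):y+60,max(0,x-80):x+80,::-1],(800,600),interpolation=2))
E
```

```text
[ 0.55199858 -0.00284298  0.09207071] [ 0.55196659 -0.00284356  0.10707067]
[267.17771105 255.05173959]
```

View pics/w3.png

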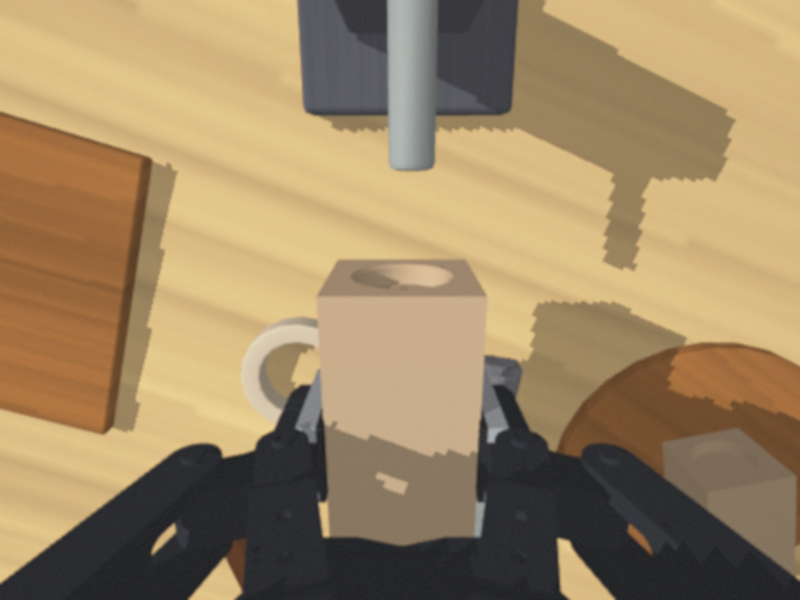

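View pics/s3.png

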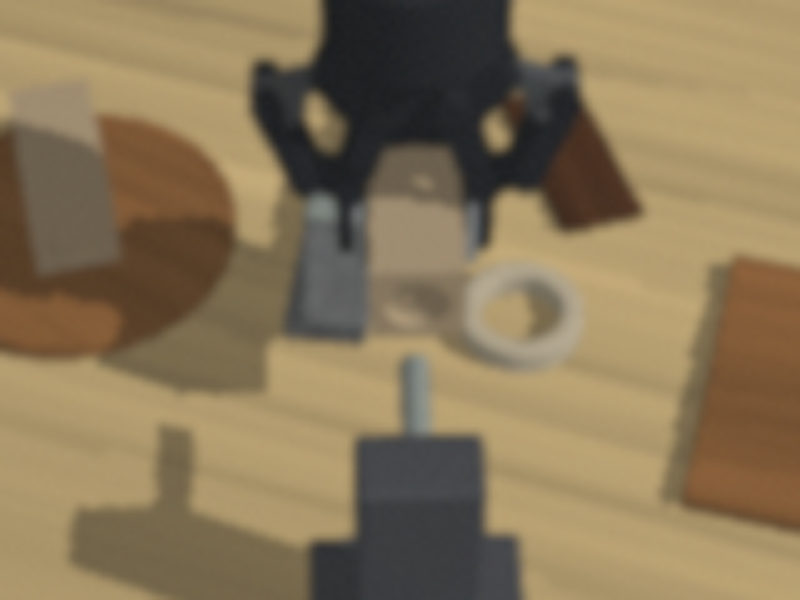

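```bash
python3 - <<'E'
from h import *
p=viewer.capture("wrist");s=.7;st=state();Q=st["tool_rot"];t=st["tcp_pos"]
for k in((411.5,168),(413,40)): print("peg in tool",Q.T@(at(p,(k[0]*s,k[1]*s),.105)-t))
for k in((318,296),(487,296)): print("post",Q.T@(at(p,(k[0]*s,k[1]*s),t[2]+.035)-t))
print(t)
E
```

```text
peg in tool [ 0.07251143  0.00216743 -0.01308158]
peg in tool [ 0.10226148  0.00233697 -0.01303434]
post [ 0.04449947 -0.01990893 -0.03494116]
post [ 0.04449445  0.01951646 -0.03491817]
[ 0.55182737 -0.00290449  0.0918023 ]
```

Emit:
move_arm(
  rows=[
    [[5,2,2],[0,0,0],0.2],
    [[10,2,2],[0,0,0],0.2],
    [[15,2,2],[0,0,0],0.2],
    [[20,2,2],[0,0,0],0.2],
    [[24,2,2],[0,0,0],0.2],
    [[27,2,2],[0,0,0],0.2],
    [[29,2,2],[0,0,0],0.2],
    [[31,2,2],[0,0,0],0.2],
    [[31,2,2],[0,0,0],0.2],
    [[31,2,2],[0,0,0],0.2],
  ],
)

```text
time_s: 6.77
tcp_pos: [0.5809, 0.0062, 0.0888]
tool_rot: [[0.935, 0.355, -0.0], [0.355, -0.935, -0.0], [-0.0, 0.0, -1.0]]
ft_force: [-0.3, 0.1, -3.0]
gripper_width: 0.465
gripper_force: 61.6
```

Emit:
move_arm(
  rows=[
    [[2,0,0],[0,0,0],0.2],
    [[3,0,0],[0,0,0],0.2],
    [[4,0,0],[0,0,0],0.2],
    [[5,0,0],[0,0,0],0.2],
    [[6,0,0],[0,0,0],0.2],
    [[7,0,0],[0,0,0],0.2],
    [[7,0,0],[0,0,0],0.2],
  ],
)

```text
time_s: 7.35
tcp_pos: [0.5843, 0.0075, 0.0888]
tool_rot: [[0.935, 0.355, -0.006], [0.355, -0.935, -0.002], [-0.006, 0.0, -1.0]]
ft_force: [-13.0, -4.8, 6.2]
gripper_width: 0.462
gripper_force: 62.5
```

Stopped at about 6 mm with 14 N: that end is the shallow dish. Back off and turn end for end.

Emit:
move_arm(
  rows=[
    [[-8,0,0],[0,0,0],0.2],
    [[-18,0,0],[0,0,0],0.2],
    [[-33,0,0],[0,0,0],0.2],
    [[-48,0,0],[0,0,0],0.2],
    [[-48,0,0],[0,0,-1.4],0.2],
    [[-48,0,0],[0,0,-2.8],0.2],
    [[-48,0,0],[0,0,-4.2],0.2],
    [[-48,0,0],[0,0,-5.6],0.2],
    [[-48,0,0],[0,0,-7],0.2],
    [[-48,0,0],[0,0,-8.4],0.2],
  ],
)

```text
time_s: 8.18
tcp_pos: [0.5424, -0.0084, 0.0889]
tool_rot: [[0.451, 0.892, 0.001], [0.892, -0.451, 0.0], [0.0, 0.001, -1.0]]
ft_force: [-0.2, -0.2, -1.5]
gripper_width: 0.465
gripper_force: 61.6
```

Emit:
move_arm(
  rows=[
    [[0,0,0],[0,0,-1.4],0.2],
    [[0,0,0],[0,0,-2.8],0.2],
    [[0,0,0],[0,0,-4.2],0.2],
    [[0,0,0],[0,0,-5.6],0.2],
    [[0,0,0],[0,0,-7],0.2],
    [[0,0,0],[0,0,-8.4],0.2],
    [[0,0,0],[0,0,-9.8],0.2],
    [[0,0,0],[0,0,-11.2],0.2],
    [[0,0,0],[0,0,-12.6],0.2],
    [[0,0,0],[0,0,-14],0.2],
  ],
)

```text
time_s: 9.02
tcp_pos: [0.5424, -0.0084, 0.0889]
tool_rot: [[-0.684, 0.729, 0.001], [0.729, 0.684, 0.0], [-0.0, 0.001, -1.0]]
ft_force: [-1.3, -0.3, -2.7]
gripper_width: 0.462
gripper_force: 61.6
```

Emit:
move_arm(
  rows=[
    [[0,0,0],[0,0,-1.4],0.2],
    [[0,0,0],[0,0,-2.8],0.2],
    [[0,0,0],[0,0,-4.2],0.2],
    [[0,0,0],[0,0,-5.6],0.2],
    [[0,0,0],[0,0,-7],0.2],
    [[0,0,0],[0,0,-8.4],0.2],
    [[0,0,0],[0,0,-9.8],0.2],
    [[0,0,0],[0,0,-11.2],0.2],
    [[0,0,0],[0,0,-12.6],0.2],
    [[0,0,0],[0,0,-13.6],0.2],
  ],
)

```text
time_s: 9.85
tcp_pos: [0.5424, -0.0084, 0.0889]
tool_rot: [[-0.933, -0.361, 0.001], [-0.361, 0.933, 0.0], [-0.001, -0.0, -1.0]]
ft_force: [-0.2, -0.2, -1.5]
gripper_width: 0.462
gripper_force: 61.6
```

```bash
python3 - <<'E'
from h import *
t=np.array([.6219,.0222]);u=np.array([.9353,.354])
plan([*(t-.082*u),.09],down(20.75+180))
E
```

```text
j [ -0.9  11.2 -15.6  63.2   0.  -22. ] shift [-3.2  0.5 -1.1] turn [-0.    0.01  0.08]
```

Emit:
move_arm(
  rows=[
    [[-6,0.5,-1],[0,0,0.08],0.2],
    [[-12,0.5,-1],[0,0,0.08],0.2],
    [[-18,0.5,-1],[0,0,0.08],0.2],
    [[-24,0.5,-1],[0,0,0.08],0.2],
    [[-30,0.5,-1],[0,0,0.08],0.2],
    [[-35,0.5,-1],[0,0,0.08],0.2],
    [[-38,0.5,-1],[0,0,0.08],0.2],
    [[-41,0.5,-1],[0,0,0.08],0.2],
    [[-43,0.5,-1],[0,0,0.08],0.2],
    [[-43,0.5,-1],[0,0,0.08],0.2],
  ],
)

```text
time_s: 10.68
tcp_pos: [0.5829, 0.0075, 0.0897]
tool_rot: [[-0.937, -0.349, -0.0], [-0.349, 0.937, 0.0], [0.0, 0.0, -1.0]]
ft_force: [0.4, -0.3, -3.0]
gripper_width: 0.46
gripper_force: 61.6
```

Emit:
move_arm(
  rows=[
    [[-2,0,0],[0,0,0],0.2],
    [[-3,0,0],[0,0,0],0.2],
    [[-4,0,0],[0,0,0],0.2],
    [[-5,0,0],[0,0,0],0.2],
    [[-6,0,0],[0,0,0],0.2],
    [[-7,0,0],[0,0,0],0.2],
    [[-7,0,0],[0,0,0],0.2],
  ],
)

```text
time_s: 11.27
tcp_pos: [0.5894, 0.0099, 0.0898]
tool_rot: [[-0.937, -0.349, 0.0], [-0.349, 0.937, -0.0], [-0.0, -0.0, -1.0]]
ft_force: [0.5, 0.8, -2.3]
gripper_width: 0.463
gripper_force: 61.6
```

No force at 10 mm: this is the deep end. Go further in.

Emit:
move_arm(
  rows=[
    [[-3,0,0],[0,0,0],0.2],
    [[-6,0,0],[0,0,0],0.2],
    [[-9,0,0],[0,0,0],0.2],
    [[-12,0,0],[0,0,0],0.2],
    [[-15,0,0],[0,0,0],0.2],
    [[-18,0,0],[0,0,0],0.2],
    [[-18,0,0],[0,0,0],0.2],
    [[-18,0,0],[0,0,0],0.2],
    [[-18,0,0],[0,0,0],0.2],
    [[-18,0,0],[0,0,0],0.2],
  ],
)

```text
time_s: 12.1
tcp_pos: [0.6059, 0.0161, 0.0898]
tool_rot: [[-0.937, -0.349, -0.0], [-0.349, 0.937, -0.0], [0.0, 0.0, -1.0]]
ft_force: [0.1, 0.2, -3.2]
gripper_width: 0.461
gripper_force: 61.6
```

Emit:
move_arm(
  rows=[
    [[8,0,0],[0,0,0],0.2],
    [[20,0,0],[0,0,0],0.2],
    [[35,0,0],[0,0,0],0.2],
    [[50,0,0],[0,0,0],0.2],
    [[70,0,0],[0,0,0],0.2],
    [[90,0,-20],[0,0,0],0.2],
    [[100,0,-50],[0,0,0],0.2],
    [[100,0,-90],[0,0,0],0.2],
    [[100,0,-130],[0,0,0],0.2],
    [[100,0,-163],[0,0,0],0.2],
  ],
)

```text
time_s: 12.93
tcp_pos: [0.5113, -0.0191, 0.2559]
tool_rot: [[-0.937, -0.348, 0.002], [-0.348, 0.937, -0.0], [-0.002, -0.001, -1.0]]
ft_force: [1.4, -1.0, -1.5]
gripper_width: 0.457
gripper_force: 61.5
```

Emit:
move_arm(
  rows=[
    [[0,0,0],[0,-1,0],0.2],
    [[0,0,0],[0,-2,0],0.2],
    [[0,0,0],[0,-3,0],0.2],
    [[0,0,0],[0,-4,0],0.2],
    [[0,0,0],[0,-5,0],0.2],
    [[0,0,0],[0,-6,0],0.2],
    [[0,0,0],[0,-7,0],0.2],
    [[0,0,0],[0,-8,0],0.2],
    [[0,0,0],[0,-9,0],0.2],
    [[0,0,0],[0,-9,0],0.2],
  ],
)

```text
time_s: 13.77
tcp_pos: [0.5075, -0.0187, 0.2471]
tool_rot: [[-0.666, -0.347, 0.66], [-0.244, 0.938, 0.246], [-0.705, 0.003, -0.709]]
ft_force: [-1.4, 0.1, -3.9]
gripper_width: 0.459
gripper_force: 61.7
```

```bash
python3 - <<'E'
from h import *
s=state();print(s["joints"],s["tcp_pos"],s["tool_rot"].round(2))
E
```

```text
[-16.32267387 -24.67584981 -41.4048219   34.7685044   24.9595389
 -27.68588289] [ 0.50754803 -0.01870394  0.2470846 ] [[-0.67 -0.35  0.66]
 [-0.24  0.94  0.25]
 [-0.7   0.   -0.71]]
```

```bash
python3 - <<'E'
from h import *
plan([.58,-.1,.252],np.array([[0,0,1],[0,1,0],[-1,0,0.]]))
E
```

```text
j [-16.3 -24.7 -41.4  34.8  25.  -27.7] shift [ -31.9 -101.4   24.3] turn [ 3.86 -8.95  1.57]
```

Emit:
move_arm(
  rows=[
    [[-4,-12,3],[0.5,-1.1,0.2],0.2],
    [[-8,-25,6],[1,-2.2,0.4],0.2],
    [[-12,-38,9],[1.5,-3.4,0.6],0.2],
    [[-16,-50,12],[1.9,-4.5,0.8],0.2],
    [[-20,-63,15],[2.4,-5.6,1],0.2],
    [[-24,-76,18],[2.9,-6.7,1.2],0.2],
    [[-28,-89,21],[3.4,-7.8,1.4],0.2],
    [[-32,-101,24],[3.9,-9,1.6],0.2],
    [[-32,-101,24],[3.9,-9,1.6],0.2],
    [[-32,-101,24],[3.9,-9,1.6],0.2],
  ],
)

```text
time_s: 14.6
tcp_pos: [0.6187, -0.1121, 0.285]
tool_rot: [[-0.023, -0.004, 1.0], [0.002, 1.0, 0.004], [-1.0, 0.002, -0.023]]
ft_force: [0.4, -0.3, -1.8]
gripper_width: 0.461
gripper_force: 61.8
```

Emit:
move_arm(
  rows=[
    [[0,0,0],[0,0,0],0.2],
    [[0,0,0],[0,0,0],0.2],
    [[0,0,0],[0,0,0],0.2],
    [[0,0,0],[0,0,0],0.2],
    [[0,0,0],[0,0,0],0.2],
    [[0,0,0],[0,0,0],0.2],
  ],
)

```text
time_s: 15.1
tcp_pos: [0.6165, -0.1108, 0.2859]
tool_rot: [[-0.024, -0.007, 1.0], [-0.0, 1.0, 0.007], [-1.0, -0.0, -0.024]]
ft_force: [-0.3, -0.0, -1.6]
gripper_width: 0.458
gripper_force: 61.7
```

```bash
python3 - <<'E'
from h import *
s=state();print(s["joints"].round(1),s["joint_velocities"].round(2),s["tcp_pos"])
q=viewer.capture("scene");u=proj(q,s["tcp_pos"]);x,y=int(u[0]),int(u[1]);y0=max(0,y-105);x0=max(0,x-140)
cv2.imwrite("pics/s4.png",cv2.resize(q["color"][y0:y0+210,x0:x0+280,::-1],(800,600),interpolation=2))
E
```

```text
[-19.4  -8.  -72.5 -63.   19.8  -0.5] [-0.01  0.17 -0.1  -0.57 -0.1   0.09] [ 0.61647937 -0.11082148  0.28585471]
```

View pics/s4.png

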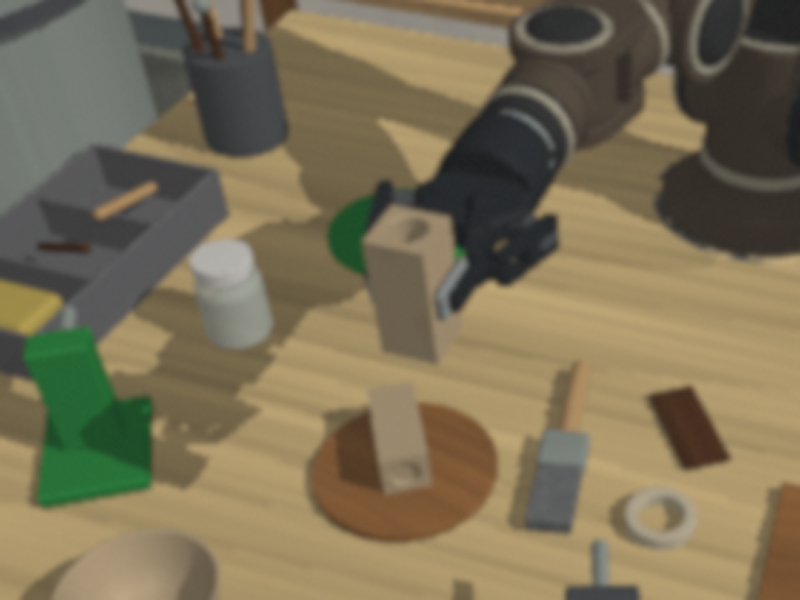

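Post is upright with the deep hole up (s4: mouth at 415,230), but joint 3 sits at its range limit; extend outward a little.

Emit:
move_arm(
  rows=[
    [[0,-10,40],[0,0,0],0.2],
    [[0,-20,50],[0,0,0],0.2],
    [[0,-30,60],[0,0,0],0.2],
    [[0,-40,70],[0,0,0],0.2],
    [[0,-50,80],[0,0,0],0.2],
    [[0,-50,90],[0,0,0],0.2],
    [[0,-50,95],[0,0,0],0.2],
    [[0,-50,95],[0,0,0],0.2],
    [[0,-50,95],[0,0,0],0.2],
    [[0,-50,95],[0,0,0],0.2],
  ],
)

```text
time_s: 15.98
tcp_pos: [0.7117, -0.1596, 0.282]
tool_rot: [[-0.025, -0.008, 1.0], [0.0, 1.0, 0.008], [-1.0, 0.001, -0.025]]
ft_force: [-0.1, -0.8, -1.5]
gripper_width: 0.462
gripper_force: 61.8
```

Emit:
move_arm(
  rows=[
    [[0,0,0],[0,0,0],0.2],
    [[0,0,0],[0,0,0],0.2],
    [[0,0,0],[0,0,0],0.2],
    [[0,0,0],[0,0,0],0.2],
    [[0,0,0],[0,0,0],0.2],
    [[0,0,0],[0,0,0],0.2],
  ],
)

```text
time_s: 16.48
tcp_pos: [0.712, -0.1601, 0.2825]
tool_rot: [[-0.025, -0.007, 1.0], [0.0, 1.0, 0.007], [-1.0, 0.0, -0.025]]
ft_force: [-0.7, -0.4, -1.9]
gripper_width: 0.459
gripper_force: 61.8
```

```bash
python3 - <<'E'
from h import *
s=state();print(s["joints"].round(1),s["joint_velocities"].round(2),s["tcp_pos"],s["tool_rot"].round(3))
E
```

```text
[-21.3   4.5 -61.3 -64.3  21.7  -0.5] [-0.07  0.07 -0.   -0.01 -0.08 -0.02] [ 0.71204161 -0.16012217  0.2824525 ] [[-0.025 -0.007  1.   ]
 [ 0.     1.     0.007]
 [-1.     0.    -0.025]]
```

Emit:
move_arm(
  rows=[
    [[10,0,0],[0,0,0],0.2],
    [[20,0,0],[0,0,0],0.2],
    [[28,0,0],[0,0,0],0.2],
    [[30,0,0],[0,0,0],0.2],
    [[30,0,0],[0,0,0],0.2],
    [[30,0,0],[0,0,0],0.2],
    [[30,0,0],[0,0,0],0.2],
    [[30,0,0],[0,0,0],0.2],
    [[30,0,0],[0,0,0],0.2],
    [[30,0,0],[0,0,0],0.2],
  ],
)

```text
time_s: 17.32
tcp_pos: [0.7114, -0.1602, 0.253]
tool_rot: [[-0.024, -0.007, 1.0], [-0.0, 1.0, 0.007], [-1.0, 0.0, -0.024]]
ft_force: [0.4, 0.5, -1.6]
gripper_width: 0.459
gripper_force: 61.8
```

```bash
python3 - <<'E'
from h import *
s=state();print(s["joints"].round(1),s["joint_velocities"].round(2),s["tcp_pos"],s["gripper_force"])
q=viewer.capture("scene");r=finder.masks_of("post_a_mid",q);print([(round(x["confidence"],2),x["pixel"],at(q,x["pixel"],.03)) for x in r])
if abs(s["joint_velocities"]).max()<1 and s["joints"][2]>-70: print(ctrl.job_done())
E
```

```text
[-21.3   8.9 -62.9 -70.4  21.7  -0.5] [ 0.07  0.1  -0.22 -0.02  0.01 -0.01] [ 0.71138837 -0.16016767  0.25304019] 61.80687591433525
[(0.89, [206.6, 232.1], array([ 0.50807048, -0.17955436,  0.03      ]))]
the job is handed in; nothing more can be done
None
```

The job is handed in: the first end stopped at about 6 mm, the other went about 28 mm onto the peg, and that post is now held still and upright, deep hole up, its middle about 25 cm above the bench, with the other post still on the round bat.

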